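# Turn the stock-list leaf over on the pantry desk stand

### The arm

A 6-joint arm with a two-finger parallel gripper is mounted at the origin on the work surface. World frame = base frame: x ahead of the robot, y to its left, z up, the work surface at z = 0. Lengths are in m, angles in degrees, forces in N, time in s.
With the tool pointing down it reaches from about 0.4 to 0.825 m from the base axis. Payload 7 kg.
Tool frame: the origin (TCP) lies on the front face of the gripper's body, between the roots of the fingers; the fingertips stand 66 mm ahead of it and the grasp point (between the pads) lies 47 mm ahead of it; z points along the fingers, y is the line along which they close (so a half turn about z gives the same grasp; the last joint's range is limited). The gripper opens to 88 mm and grips with 3 to 60 N. Pads are 19 mm wide; open, the fingers measure 130 mm over their backs; the gripper's body (78 mm by 193 mm) begins 47 mm behind the grasp point.
Start: joints at [-47.378, 20.546, 0.682, 0, -70.136, -16.507], TCP at [0.297, -0.606, 0.292] pointing down, gripper open.
Joint ranges: [-176.03, 176.03], [-82.01, 121.73], [-58.28, 71.71], [-173.87, 95.51], [-174.79, -0.11], [-173.66, 173.66]. Speed limits (degrees/s): [136.94, 136.94, 172.46, 180, 180, 180].

### API

Orientations are given as [roll, pitch, yaw] about the fixed x, y, z axes, in that order (R = Rz(yaw) Ry(pitch) Rx(roll)).
In Python, from plant import ctrl gives the robot as it stands.
- The arm moves only by the tool send_rows, never from a script. Its argument "deltas" is a list of rows, each a list of 2 entries, a list of its own where there are three numbers: the shift along the tool's x, y, z each as a share of 800 mm, from -1 to 1, then the turn about the tool's z as a share of 90 degrees, from -1 to 1. A call has exactly 5 rows; each row is the pose to reach, as a shift and turn from the pose commanded when the call began, along the tool's axes at that moment; what a row does not reach only later rows make up. A row lasts 1/12 s, in which the tool goes at most 41.7 mm and 7.16 degrees, less where a joint would pass 70% of its speed; a pose out of reach is approached as far as the arm can. A call with a number of a shift or a turn outside -1 to 1 is refused whole. A call with a gripper value outside its range is refused whole. "gripper" is the opening, from 0 (shut) to 1 (fully open), set as the call begins (left out, the last holds). The fingers move at their own pace and stop on an object; the grip force is fixed at half the most. Time passes only in rows, so rows that repeat a pose let the fingers close, or fill a call up. It gives the time, the measured TCP pose, the force, the opening and the grip force at its end, in the units of the state.
- ctrl.get_obs(): the state, without advancing time (a new reading comes with each control period).
- ctrl.snapshot(name): name is "side" or "top" or "wrist"; returns a dict with "color" (384x512x3 uint8, red, green, blue), "vertical_fov" (degrees; the focal length in pixels is half the picture's height over the tangent of half this angle, whatever the lens; pixels are square), "cx", "cy" (the principal point, pixels), "rvec" (rotation vector, rad) and "tvec" (3), from world to camera coordinates, as OpenCV has them. Camera axes: x right, y down, z forward; pixel columns grow to the right and rows downward; lengths in m; the calibration is good to about 2 mm. The wrist camera is an equidistant fisheye: a pixel r from the principal point sees the ray r / f radians off the axis. A picture is of the moment at which its call begins. There is no depth.
- ctrl.close_job(): hands the job in; it is judged then, once.
Trained networks look in a picture, given as the dict that the camera call returned (one of the last four; its "shot" number tells which), for a name from the list of things; names that differ only in an ending like _2 or _b are one class to them, and where a whole thing is asked for, a point or a joint stands for the part that bears it (a point fixed in the world has none). Each returns a list of dicts, best first, with "conf" (0 to 1); they miss things now and then, are a little off and sometimes report something else, mostly with a low value. They report only what shows in the picture. A call takes as long as a camera call.
- ctrl.boxes_of(picture, thing): "xy" ([column, row] as shares, 0 to 1, of the picture: columns of its width, rows of its height, amid what is visible of it).
- ctrl.cut_out(picture, thing): "pixels" (384x512 bool, what is visible of it) and "xy" ([column, row] as shares, 0 to 1, of the picture: columns of its width, rows of its height, amid what is visible of it).
The state is a dict: "clock": time; "joint_pos": joint angles; "qvel": joint speeds; "tau": joint torques, N m; "tool_pos": TCP position; "orientation": TCP orientation; "force": force on the tool from outside, world axes, zero at the start; "moment": the same for the moment, N m; "opening": finger opening in m; "gripper_force": force on a finger pad.
Only numpy, scipy, OpenCV 4.12 (cv2) and the standard library are available. Lean on these libraries where they do the work, as an engineer would, in place of code of your own. Each camera call takes 0.05 s, during which the arm holds its last target. There are 200 camera calls.

### The job

On the food pantry's packing table, the rigid white leaf of the stock-list stand is standing half open. With the fingers behind its underside only, never pinching it between them or lifting it, push the leaf up past upright, over its spine, and press it gently down flat on the other side of the stand, in a steady movement without flinging it. Leave the stand and the groceries around it where they are.

Things in the scene. Friction and masses are not known exactly. Their poses are not given: they have to be found in the camera images.
- stand: Loose dark steel base plate, 220 mm (x) by 300 mm (y) by 12 mm, 2.2 kg, with rubber-like grip on the table. Origin: centre of its underside, on the table. Its x axis runs along the spine, in the middle; on both sides of the spine, at +y and -y, is a grey pad with a paper list, 190 mm along x and 115 mm along y, top 17 mm above the table. The leaf starts leaning over the +y side and must end flat over the -y side.
- spine (a point): Middle of the spine, on the leaf's hinge axis, 20.5 mm above the table; the axis runs along the stand's x axis. Low steel knuckles (radius 6.5 mm) stand along it.
- free_edge (a point): Middle of the leaf's free edge, 130 mm from the hinge axis, at mid thickness. The leaf is a rigid white plastic plate, 190 mm along the spine, from 8 to 130 mm from the hinge axis, 4 mm thick, about 130 g. A flat index tab, 36 mm wide and centred 65 mm from the leaf's middle towards the stand's +x end, reaches 13 mm beyond the free edge.
- leaf (a joint): Leaf angle about the spine, in rad: 0 is flat over the stand's +y side, 1.571 upright, 3.142 (its stop) flat over the -y side with the leaf's centre plane 20.5 mm above the table. Starts 0.6 to 1.05. The hinge is stiff (about 0.22 N m): the leaf stays at any angle where it is left, does not fall by itself, and takes 2 to 4 N to push at its outer part.
- leaf_face: Thin white facing with a paper list on the leaf's upper side (the side turned up and towards the spine at the start, ending underneath): 180 mm by 108 mm, 1 mm thick, 5 mm inside the leaf's free edge and side edges and also covering the tab; fixed to the leaf. Not to be touched: a finger pressing here is pinching the leaf or closing it. Origin: on the hinge axis, middle of the spine; its x is along the spine, its y runs from the spine to the free edge.
- can: Loose upright food can, 74 mm across, 110 mm tall, near the stand; leave alone. Origin: centre of its underside.
- jar: Loose upright jar with a white cap, 70 mm across, 100 mm tall, near the stand; leave alone. Origin: centre of its underside.
- carton: Loose upright cardboard food carton, 60 by 75 mm, 120 mm tall, near the stand; leave alone. Origin: centre of its underside.

How it is judged:
By the outcome, as a careful person would: the job done as asked, in the order asked, and still so for the second after the job is handed in, with the robot touching nothing.
It also fails if it takes over 45 s, if anything falls off the work surface, if the arm or the gripper's body presses on something with over 40 N, if the wrist force passes 120 N, or if a joint passes its speed limit or range.

## Working session

There is one attempt and no reset: what is moved stays moved. The work goes in short steps, Python scripts to look and compute and a tool call to move; the robot and the scene stay as the last step left them, time stands still between calls to the robot, and variables do not carry over. Pictures are saved under pics/ and viewed, at most 10 in all, crops included, and the job is handed in when it is done.

Besides the shell and the picture viewer there is one more tool, called as name([rows], argument=value, ...), one row to a line, values as JSON. send_rows: Moves the arm, as the interface text tells. Shift numbers are shares of 800 mm and turn numbers shares of 90 degrees, none past 1 either way. Its arguments: {"type":"object","properties":{"deltas":{"type":"array","items":{"type":"array"}},"gripper":{"type":"number"}},"required":["deltas"]}

```bash
mkdir -p pics; cat > h.py <<'E'
import numpy as np,cv2
from plant import ctrl
def cam(p):
    H=p["color"].shape[0]; f=H/2/np.tan(np.radians(p["vertical_fov"])/2)
    return f,cv2.Rodrigues(np.array(p["rvec"],float))[0],np.array(p["tvec"],float).ravel()
def ray(p,uv):
    f,R,t=cam(p); d=np.array([(uv[0]-p["cx"])/f,(uv[1]-p["cy"])/f,1.]); return -R.T@t,R.T@d
def atz(p,uv,z):
    o,d=ray(p,uv); return o+d*(z-o[2])/d[2]
def proj(p,X):
    f,R,t=cam(p); c=R@np.array(X,float)+t; return np.array([p["cx"]+f*c[0]/c[2],p["cy"]+f*c[1]/c[2]])
def save(p,n): cv2.imwrite("pics/"+n,p["color"][:,:,::-1])
E
python3 - <<'E'
from h import *
import pickle
print(ctrl.get_obs())
for n in ["side","top"]:
    p=ctrl.snapshot(n); save(p,n+"0.png"); pickle.dump(p,open(n+"0.pkl","wb"))
    print(n,ray(p,(256,192)))
    for t in ["stand","spine","free_edge","leaf","leaf_face","can","jar","carton"]:
        for r in ctrl.boxes_of(p,t)[:2]:
            uv=np.array(r["xy"])*[512,384]; print(t,r["conf"],uv.round(),atz(p,uv,0.02).round(3))
a=[cv2.imread(f"pics/{n}0.png") for n in("side","top")]
E
```

```text
{'clock': 0.0, 'joint_pos': array([-4.73791997e+01,  2.05906889e+01,  6.35018668e-01, -1.71628048e-02,
       -7.01348702e+01, -1.65060154e+01]), 'qvel': array([ 0.05077316, -0.09880828, -0.03566608, -0.10743585,  0.02945236,
        0.04139427]), 'tau': array([-2.06936024e-04, -5.82725823e+01,  2.93055815e+01,  6.99714750e+00,
        6.93383030e-03, -1.37544289e-04]), 'tool_pos': array([ 0.29692306, -0.60578504,  0.29124977]), 'orientation': array([ 1.79908606e+02, -1.02567364e-02, -1.53891052e+02]), 'force': array([-0.34272612,  0.6721931 , -0.11230144]), 'moment': array([ 0.0214937 , -0.03460456,  0.0062462 ]), 'gripper_force': 0.0, 'opening': 0.08767183754557764}
side (array([0.17680298, 0.77039448, 0.77194375]), array([ 0.35270367, -0.65472784, -0.66860072]))
stand 0.93 [295. 162.] [ 0.54  -0.112  0.02 ]
spine 0.91 [299. 159.] [ 0.535 -0.131  0.02 ]
free_edge 0.83 [303. 140.] [ 0.56  -0.211  0.02 ]
leaf 0.8 [303. 145.] [ 0.553 -0.192  0.02 ]
can 0.92 [219. 152.] [ 0.733 -0.058  0.02 ]
jar 0.75 [242. 191.] [0.605 0.048 0.02 ]
carton 0.57 [365. 124.] [ 0.437 -0.365  0.02 ]
top (array([0.4310299 , 0.0717815 , 1.04013367]), array([ 0.17523211, -0.02870242, -0.98417427]))
stand 0.61 [326. 215.] [ 0.548 -0.142  0.02 ]
spine 0.75 [327. 214.] [ 0.553 -0.146  0.02 ]
free_edge 0.67 [324. 222.] [ 0.531 -0.136  0.02 ]
leaf 0.87 [327. 220.] [ 0.535 -0.144  0.02 ]
leaf_face 0.77 [325. 221.] [ 0.533 -0.139  0.02 ]
leaf_face 0.69 [281. 158.] [ 0.705 -0.026  0.02 ]
can 0.61 [279. 159.] [ 0.703 -0.021  0.02 ]
jar 0.63 [241. 194.] [0.608 0.082 0.02 ]
carton 0.55 [393. 260.] [ 0.429 -0.314  0.02 ]
```

View pics/side0.png

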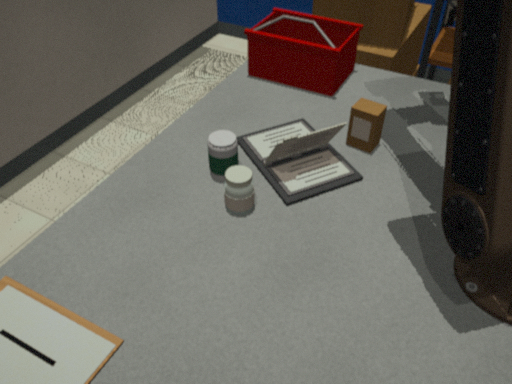

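View pics/top0.png

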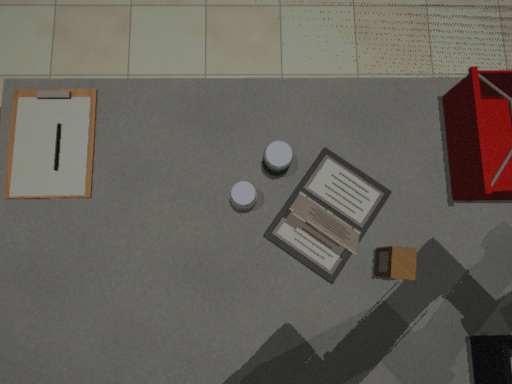

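Side view: the stand is at about (300,160), the leaf leans toward the robot and camera, and the can, jar and carton stand around it. Top view: the stand corners are at about (326,149), (390,190), (333,282) and (265,235). The leaf strip crosses the middle and leans over the lower pad. Next I'll fit the geometry.

```bash
cat > m.py <<'E'
from h import *
from scipy.optimize import least_squares
S=[ctrl.snapshot("top"),ctrl.snapshot("side")]
M={}
for i,p in enumerate(S):
    for t in ["stand","leaf","can","jar","carton"]:
        r=ctrl.cut_out(p,t)
        if r: M[i,t]=r[0]["pixels"]; print(i,t,r[0]["conf"],M[i,t].sum())
def W(s,P):
    c,n=np.cos(s[2]),np.sin(s[2]); P=np.array(P,float)
    return np.c_[s[0]+c*P[:,0]-n*P[:,1],s[1]+n*P[:,0]+c*P[:,1],P[:,2]]
def raster(p,polys):
    im=np.zeros((384,512),np.uint8)
    for Q in polys:
        h=cv2.convexHull(np.float32([proj(p,x) for x in Q])); cv2.fillConvexPoly(im,np.round(h*16).astype(np.int32),255,cv2.LINE_AA,4)
    return cv2.GaussianBlur(im,(0,0),1.5)/255.
def leafpts(a,l=8,h=130,x0=-95,x1=95):
    e=np.array([[x,r,t] for x in(x0,x1) for r in(l,h) for t in(-2,3)])/1000
    return np.c_[e[:,0],e[:,1]*np.cos(a)-e[:,2]*np.sin(a),.0205+e[:,1]*np.sin(a)+e[:,2]*np.cos(a)]
def model(s,p):
    base=W(s,[[x,y,z] for x in(-.11,.11) for y in(-.15,.15) for z in(0,.012)])
    L=[W(s,leafpts(s[3])),W(s,leafpts(s[3],120,143,47,83))]
    return raster(p,[base]+L),raster(p,L)
def res(s):
    o=[]
    for i,p in enumerate(S):
        u,l=model(s,p)
        lm=M[i,"leaf"]; um=M[i,"stand"]|lm
        for a,b in((u,um),(l,lm)): o.append((a-cv2.GaussianBlur(b.astype(np.float32),(0,0),1.5)).ravel()[::1])
    return np.concatenate(o)
c=[atz(S[0],u,.012)[:2] for u in((326,149),(390,190),(333,282),(265,235))]
ctr=np.mean(c,0); yd=(c[2]+c[3]-c[0]-c[1])/2; yaw=np.arctan2(-yd[0],yd[1])
best=None
for a in(.6,.75,.9,1.05):
    r=least_squares(res,[*ctr,yaw,a],x_scale=[.01,.01,.05,.1],diff_step=1e-3)
    if best is None or r.cost<best.cost: best=r
s=best.x; print("cost",best.cost,"x,y,yaw,a",s.round(4),np.degrees(s[2:]).round(1))
np.save("s.npy",s)
for t,hh in(("can",.11),("jar",.1),("carton",.12)):
    # fit cylinder/upright hull
    R={"can":.037,"jar":.035,"carton":.034}[t]
    def f(q):
        o=[]
        for i,p in enumerate(S):
            if (i,t) in M:
                an=np.linspace(0,6.28,20); Q=np.array([[q[0]+R*np.cos(b),q[1]+R*np.sin(b),z] for b in an for z in(0,hh)])
                o.append((raster(p,[Q])-cv2.GaussianBlur(M[i,t].astype(np.float32),(0,0),1.5)).ravel())
        return np.concatenate(o)
    uv=np.argwhere(M[0,t]).mean(0)[::-1]; q=least_squares(f,atz(S[0],uv,.07)[:2],x_scale=.01,diff_step=1e-3)
    d=q.x-s[:2]; cc,n=np.cos(s[2]),np.sin(s[2]); print(t,q.x.round(3),"stand frame",np.array([cc*d[0]+n*d[1],-n*d[0]+cc*d[1]]).round(3),q.cost)
for i,p in enumerate(S):
    im=p["color"][:,:,::-1].copy(); u,l=model(s,p)
    big=cv2.resize(im[130:290,220:430] if i==0 else im[100:220,200:390],None,fx=3,fy=3,interpolation=cv2.INTER_CUBIC)
    for k,col in((u,(0,255,0)),(l,(0,0,255))):
        k=cv2.resize((k[130:290,220:430] if i==0 else k[100:220,200:390]),None,fx=3,fy=3)
        cs,_=cv2.findContours((k>.5).astype(np.uint8),0,2); cv2.drawContours(big,cs,-1,col,1)
    cv2.imwrite(f"pics/fit{i}.png",big)
E
python3 m.py
```

```text
0 stand 0.75 8986
0 leaf 0.6 1661
0 can 0.72 857
0 jar 0.9 665
0 carton 0.84 1255
1 stand 0.76 6380
1 leaf 0.58 1083
1 can 0.97 1272
1 jar 0.65 1347
1 carton 0.91 1627
cost 181.04095041809194 x,y,yaw,a [ 0.5561 -0.1505  0.9567  0.9841] [54.8 56.4]
can [ 0.693 -0.012] stand frame [ 0.192 -0.032] 96.95938459373382
jar [0.595 0.077] stand frame [0.208 0.1  ] 54.292431438264586
carton [ 0.422 -0.298] stand frame [-0.198  0.025] 120.53127171633271
```

View pics/fit0.png

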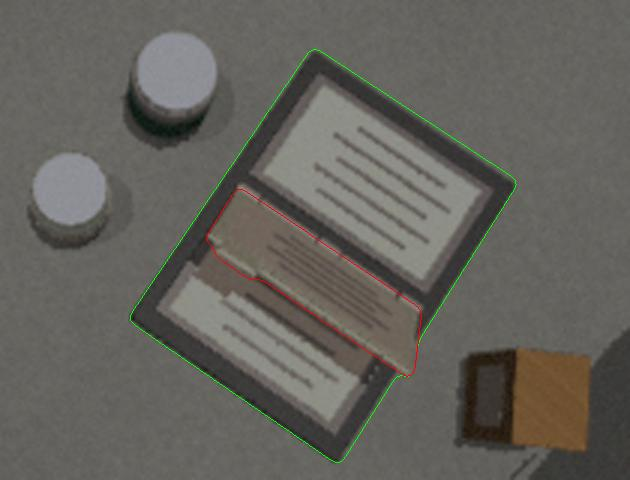

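View pics/fit1.png

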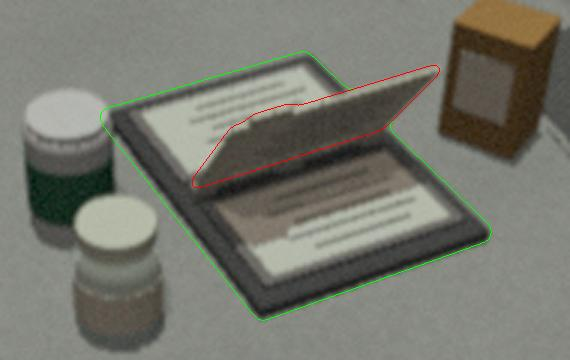

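The fit overlays the stand and leaf well in both views. The leaf is at about 56°, and the groceries are at least 150 mm from the middle of the spine along it. I'll approach from the +y side with the fingers shut and the tool y along the spine.

send_rows([
  [[-0.031, 0.034, 0], 0],
  [[-0.062, 0.068, 0], 0],
  [[-0.092, 0.102, 0], 0],
  [[-0.123, 0.136, 0], 0],
  [[-0.154, 0.17, 0], 0],
], gripper=0)

```text
clock: 1.92
tool_pos: [0.3479, -0.4283, 0.2922]
orientation: [-180.0, 0.0, -153.9]
force: [0.7, -0.8, 0.0]
opening: 0.0598
gripper_force: 0.0
```

send_rows([
  [[-0.031, 0.034, 0], 0],
  [[-0.062, 0.068, 0], 0],
  [[-0.092, 0.102, 0], 0],
  [[-0.123, 0.136, 0], 0],
  [[-0.154, 0.17, 0], 0],
])

```text
clock: 2.33
tool_pos: [0.3987, -0.2518, 0.2925]
orientation: [-180.0, 0.0, -153.9]
force: [2.2, -0.2, 0.3]
opening: 0.0265
gripper_force: 0.0
```

send_rows([
  [[-0.031, 0.034, 0], 0],
  [[-0.062, 0.068, 0], 0],
  [[-0.092, 0.102, 0], 0],
  [[-0.123, 0.136, 0], 0],
  [[-0.154, 0.17, 0], 0],
])

```text
clock: 2.75
tool_pos: [0.4494, -0.0752, 0.2927]
orientation: [-180.0, 0.1, -153.9]
force: [1.9, -0.5, -1.1]
opening: 0.0007
gripper_force: 0.0
```

send_rows([
  [[0, 0, 0], 0.07],
  [[0, 0, 0], 0.14],
  [[0, 0, 0], 0.21],
  [[0, 0, 0], 0.28],
  [[0, 0, 0], 0.341],
])

```text
clock: 3.17
tool_pos: [0.4494, -0.0768, 0.2924]
orientation: [180.0, 0.0, 175.1]
force: [0.6, 0.3, 0.1]
opening: 0.0007
gripper_force: 0.0
```

send_rows([
  [[0, 0, 0], 0.07],
  [[0, 0, 0], 0.14],
  [[0, 0, 0], 0.21],
  [[0, 0, 0], 0.28],
  [[0, 0, 0], 0.341],
])

```text
clock: 3.58
tool_pos: [0.4494, -0.0771, 0.2923]
orientation: [180.0, 0.0, 144.4]
force: [-0.3, 0.1, -0.5]
opening: 0.0002
gripper_force: 0.0
```

send_rows([
  [[0, 0, 0.031], 0],
  [[0, 0, 0.063], 0],
  [[0, 0, 0.094], 0],
  [[0, 0, 0.126], 0],
  [[0, 0, 0.157], 0],
])

```text
clock: 4.0
tool_pos: [0.4494, -0.0771, 0.1658]
orientation: [180.0, 0.0, 144.7]
force: [0.9, 0.5, -0.5]
opening: 0.0003
gripper_force: 0.0
```

```bash
cat > st.py <<'E'
from h import *
import sys
s=np.load("s.npy"); o=ctrl.get_obs(); d=o["tool_pos"]-[s[0],s[1],0]; c,n=np.cos(s[2]),np.sin(s[2])
print(o["clock"],"xs,ys,tipz mm",(1000*np.array([c*d[0]+n*d[1],-n*d[0]+c*d[1],d[2]-.066])).round(1),o["orientation"].round(1),o["force"].round(1))
if len(sys.argv)>1:
    a=ctrl.snapshot("side")["color"][60:220,180:390]; b=ctrl.snapshot("top")["color"][130:290,220:430]
    im=np.vstack([a,b])[:,:,::-1]; im=np.hstack([cv2.resize(x[:,:,::-1],None,fx=1.9,fy=1.9,interpolation=cv2.INTER_CUBIC) for x in(a,b)])
    cv2.imwrite("pics/"+sys.argv[1],im[:,:,::1])
E
python3 st.py a.png
```

```text
4.0 xs,ys,tipz mm [ -1.5 129.5  99.8] [180.    0.  144.7] [ 0.9  0.5 -0.5]
```

View pics/a.png

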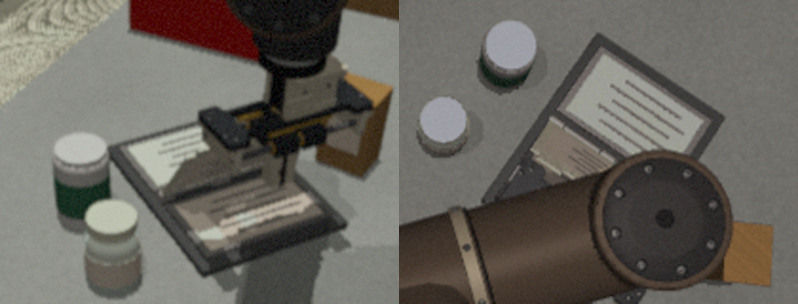

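send_rows([
  [[-0.0095, 0, 0], 0],
  [[-0.019, 0, 0], 0],
  [[-0.0285, 0, 0], 0],
  [[-0.038, 0, 0], 0],
  [[-0.0475, 0, 0], 0],
])

```text
clock: 4.52
tool_pos: [0.4818, -0.0995, 0.1676]
orientation: [179.9, 0.1, 144.7]
force: [-0.0, 0.9, -0.5]
opening: 0.0008
gripper_force: 0.0
```

send_rows([
  [[-0.0038, 0, -0.0015], 0],
  [[-0.0076, 0, -0.003], 0],
  [[-0.0115, 0, -0.0045], 0],
  [[-0.0153, 0, -0.006], 0],
  [[-0.019, 0, -0.0075], 0],
])

```text
clock: 4.93
tool_pos: [0.4923, -0.1078, 0.1727]
orientation: [-180.0, -0.1, 144.7]
force: [-3.7, 2.4, 3.1]
opening: 0.0003
gripper_force: 2.1
```

```bash
python3 st.py
```

```text
4.9333 xs,ys,tipz mm [ -1.9  76.7 106.7] [-1.800e+02 -1.000e-01  1.447e+02] [-3.7  2.4  3.1]
```

send_rows([
  [[-0.0051, 0, -0.0027], 0],
  [[-0.0102, 0, -0.0054], 0],
  [[-0.0152, 0, -0.008], 0],
  [[-0.0203, 0, -0.0106], 0],
  [[-0.0254, 0, -0.0131], 0],
])

```text
clock: 5.35
tool_pos: [0.5097, -0.1198, 0.1831]
orientation: [-180.0, -0.0, 144.7]
force: [-1.2, 0.8, -1.4]
opening: 0.0005
gripper_force: 0.9
```

send_rows([
  [[-0.0055, 0, -0.0016], 0],
  [[-0.0109, 0, -0.0032], 0],
  [[-0.0164, 0, -0.0047], 0],
  [[-0.0218, 0, -0.0061], 0],
  [[-0.0273, 0, -0.0075], 0],
])

```text
clock: 5.77
tool_pos: [0.5276, -0.1324, 0.189]
orientation: [-180.0, -0.0, 144.7]
force: [-2.1, 0.4, -0.7]
opening: 0.0002
gripper_force: 0.9
```

```bash
python3 st.py b.png
```

```text
5.7667 xs,ys,tipz mm [ -1.6  33.8 123. ] [-180.    -0.   144.7] [-2.1  0.4 -0.7]
```

View pics/b.png

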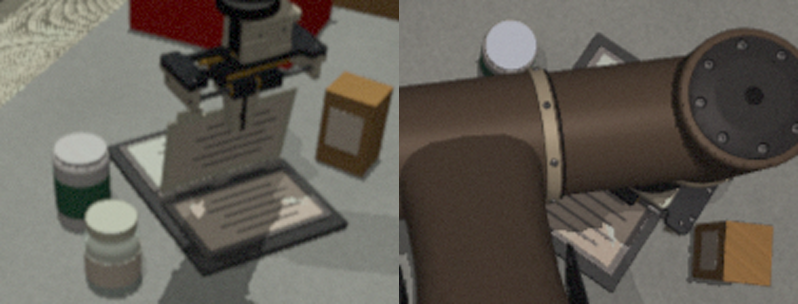

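The leaf is nearly upright with the fingers behind it, and the stand hasn't moved. Continuing past upright.

send_rows([
  [[-0.0057, 0, -0.0009], 0],
  [[-0.0113, 0, -0.0018], 0],
  [[-0.017, 0, -0.0026], 0],
  [[-0.0226, 0, -0.0032], 0],
  [[-0.0283, 0, -0.0037], 0],
])

```text
clock: 6.28
tool_pos: [0.546, -0.1454, 0.1919]
orientation: [-180.0, -0.0, 144.7]
force: [-2.3, 1.3, -1.6]
opening: 0.0004
gripper_force: 1.0
```

send_rows([
  [[-0.0046, 0, 0.0], 0],
  [[-0.0092, 0, 0.0], 0],
  [[-0.0137, 0, 0.0005], 0],
  [[-0.0183, 0, 0.001], 0],
  [[-0.0228, 0, 0.0016], 0],
])

```text
clock: 6.7
tool_pos: [0.5608, -0.156, 0.1906]
orientation: [-180.0, -0.0, 144.7]
force: [-1.7, 0.9, -0.7]
opening: 0.0004
gripper_force: 1.0
```

send_rows([
  [[-0.0045, 0, 0.001], 0],
  [[-0.009, 0, 0.002], 0],
  [[-0.0134, 0, 0.003], 0],
  [[-0.0178, 0, 0.0042], 0],
  [[-0.0222, 0, 0.0054], 0],
])

```text
clock: 7.12
tool_pos: [0.5753, -0.1662, 0.1863]
orientation: [-180.0, -0.0, 144.7]
force: [-1.8, 0.7, -0.9]
opening: 0.0003
gripper_force: 0.9
```

```bash
python3 st.py
```

```text
7.1167 xs,ys,tipz mm [ -1.8 -24.8 120.3] [-180.    -0.   144.7] [-1.8  0.7 -0.9]
```

send_rows([
  [[-0.0043, 0, 0.0017], 0],
  [[-0.0086, 0, 0.0035], 0],
  [[-0.0128, 0, 0.0054], 0],
  [[-0.0169, 0, 0.0074], 0],
  [[-0.021, 0, 0.0094], 0],
])

```text
clock: 7.53
tool_pos: [0.5892, -0.1759, 0.1788]
orientation: [180.0, 0.0, 144.7]
force: [-1.0, 0.1, 0.7]
opening: 0.0005
gripper_force: 0.9
```

send_rows([
  [[-0.0039, 0, 0.0024], 0],
  [[-0.0078, 0, 0.0049], 0],
  [[-0.0116, 0, 0.0075], 0],
  [[-0.0153, 0, 0.0101], 0],
  [[-0.019, 0, 0.0128], 0],
])

```text
clock: 7.95
tool_pos: [0.6016, -0.1846, 0.1685]
orientation: [180.0, 0.0, 144.7]
force: [-1.9, 0.5, 0.8]
opening: 0.0002
gripper_force: 0.8
```

send_rows([
  [[-0.0034, 0, 0.003], 0],
  [[-0.0068, 0, 0.0062], 0],
  [[-0.0101, 0, 0.0094], 0],
  [[-0.0133, 0, 0.0126], 0],
  [[-0.0164, 0, 0.0159], 0],
])

```text
clock: 8.37
tool_pos: [0.6123, -0.1922, 0.1557]
orientation: [180.0, 0.0, 144.7]
force: [-1.1, 0.2, 1.0]
opening: 0.0004
gripper_force: 0.8
```

```bash
python3 st.py c.png
```

```text
8.3667 xs,ys,tipz mm [ -1.7 -70.   89.7] [180.    0.  144.7] [-1.1  0.2  1. ]
```

View pics/c.png

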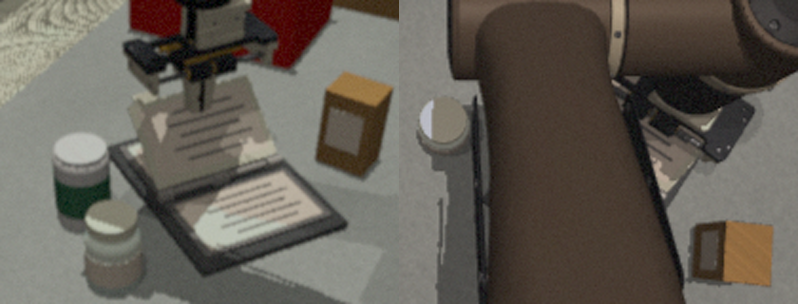

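send_rows([
  [[-0.0029, 0, 0.0036], 0],
  [[-0.0057, 0, 0.0073], 0],
  [[-0.0084, 0, 0.011], 0],
  [[-0.011, 0, 0.0147], 0],
  [[-0.0135, 0, 0.0185], 0],
])

```text
clock: 8.88
tool_pos: [0.621, -0.1983, 0.1408]
orientation: [180.0, 0.0, 144.7]
force: [-0.9, 0.9, 0.9]
opening: 0.0004
gripper_force: 0.7
```

send_rows([
  [[-0.0022, 0, 0.004], 0],
  [[-0.0043, 0, 0.0081], 0],
  [[-0.0063, 0, 0.0122], 0],
  [[-0.0082, 0, 0.0163], 0],
  [[-0.0101, 0, 0.0205], 0],
])

```text
clock: 9.3
tool_pos: [0.6276, -0.203, 0.1244]
orientation: [180.0, 0.0, 144.7]
force: [-0.0, -0.3, 2.0]
opening: 0.0004
gripper_force: 0.7
```

send_rows([
  [[-0.0015, 0, 0.0044], 0],
  [[-0.0029, 0, 0.0088], 0],
  [[-0.0042, 0, 0.0132], 0],
  [[-0.0054, 0, 0.0176], 0],
  [[-0.0064, 0, 0.022], 0],
])

```text
clock: 9.72
tool_pos: [0.6317, -0.2059, 0.1068]
orientation: [180.0, 0.0, 144.7]
force: [-1.0, -0.7, 1.2]
opening: 0.0006
gripper_force: 0.7
```

send_rows([
  [[-0.0006, 0, 0.004], 0],
  [[-0.0012, 0, 0.008], 0],
  [[-0.0017, 0, 0.012], 0],
  [[-0.0021, 0, 0.016], 0],
  [[-0.0022, 0, 0.02], 0],
])

```text
clock: 10.13
tool_pos: [0.6331, -0.2069, 0.0909]
orientation: [180.0, 0.0, 144.7]
force: [0.7, -0.1, 0.6]
opening: 0.0003
gripper_force: 0.7
```

```bash
python3 st.py
```

```text
10.1333 xs,ys,tipz mm [ -1.7 -95.5  24.9] [180.    0.  144.7] [ 0.7 -0.1  0.6]
```

send_rows([
  [[0, 0, 0.0007], 0],
  [[0, 0, 0.0014], 0],
  [[0, 0, 0.002], 0],
  [[0, 0, 0.0026], 0],
  [[0, 0, 0.0032], 0],
])

```text
clock: 10.55
tool_pos: [0.6329, -0.2068, 0.0886]
orientation: [-180.0, -0.0, 144.7]
force: [0.2, -0.4, 1.1]
opening: 0.0005
gripper_force: 0.7
```

send_rows([
  [[0, 0, 0.0003], 0],
  [[0, 0, 0.0006], 0],
  [[0, 0, 0.0009], 0],
  [[0, 0, 0.001], 0],
  [[0, 0, 0.001], 0],
])

```text
clock: 10.97
tool_pos: [0.6329, -0.2069, 0.0884]
orientation: [-180.0, 0.0, 144.7]
force: [-2.0, 1.2, 6.8]
opening: 0.0007
gripper_force: 3.1
```

Pressing force rose to about 7 N and the tip stopped, so the leaf is on its stop. Lifting off slowly, then clear.

send_rows([
  [[0, 0, -0.003], 0],
  [[0, 0, -0.01], 0],
  [[0, 0, -0.02], 0],
  [[0, 0, -0.04], 0],
  [[0, 0, -0.065], 0],
])

```text
clock: 11.38
tool_pos: [0.6323, -0.2068, 0.1395]
orientation: [-179.9, -0.1, 144.7]
force: [0.4, -1.0, 0.2]
opening: 0.0004
gripper_force: 0.0
```

send_rows([
  [[0, 0, -0.03], 0],
  [[0, 0, -0.065], 0],
  [[0, 0, -0.1], 0],
  [[0, 0, -0.135], 0],
  [[0, 0, -0.17], 0],
])

```text
clock: 11.8
tool_pos: [0.6327, -0.2069, 0.278]
orientation: [180.0, 0.0, 144.7]
force: [0.6, 0.6, -0.1]
opening: 0.0007
gripper_force: 0.0
```

send_rows([
  [[-0.01, -0.03, 0], 0],
  [[-0.02, -0.07, 0], 0],
  [[-0.03, -0.11, 0], 0],
  [[-0.04, -0.15, 0], 0],
  [[-0.05, -0.19, 0], 0],
])

```text
clock: 12.22
tool_pos: [0.5772, -0.3552, 0.2767]
orientation: [180.0, 0.0, 144.8]
force: [0.5, -0.9, -0.2]
opening: 0.0004
gripper_force: 0.0
```

send_rows([
  [[0, -0.04, 0], 0],
  [[0, -0.08, 0], 0],
  [[0, -0.12, 0], 0],
  [[0, -0.16, 0], 0],
  [[0, -0.16, 0], 0],
])

```text
clock: 12.63
tool_pos: [0.5007, -0.4623, 0.2764]
orientation: [-180.0, -0.0, 144.5]
force: [0.0, 0.5, 0.5]
opening: 0.0004
gripper_force: 0.0
```

```bash
python3 st.py d.png; sed -e 's/^S=.*/S=[ctrl.snapshot("top"),ctrl.snapshot("side")]/' -e 's/for a in(.6,.75,.9,1.05)/for a in(3.0,3.14)/' -e '/s.npy/d' m.py > m2.py; python3 m2.py
```

```text
12.6333 xs,ys,tipz mm [-286.8 -134.4  210.4] [-180.    -0.   144.5] [0.  0.5 0.5]
0 stand 0.7 9056
0 leaf 0.73 3406
0 can 0.96 834
0 jar 0.56 637
0 carton 0.9 1238
1 stand 0.91 6202
1 leaf 0.83 2029
1 can 0.9 1199
1 jar 0.83 1379
1 carton 0.59 1621
cost 158.3069897410769 x,y,yaw,a [ 0.555  -0.1488  0.9426  3.1753] [ 54.  181.9]
can [ 0.694 -0.011] stand frame [ 0.193 -0.031] 123.22689871000028
jar [0.594 0.078] stand frame [0.206 0.101] 53.96641084986293
carton [ 0.424 -0.299] stand frame [-0.199  0.018] 122.99260000626715
```

View pics/d.png

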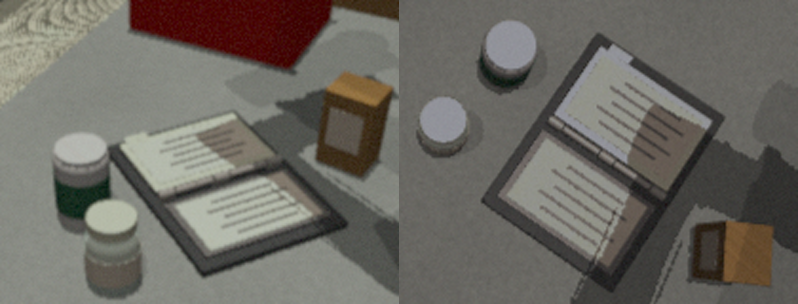

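The leaf lies flat over the far side with its tab at the upper left. The stand and groceries haven't moved within measurement error, and the arm is clear.

```bash
python3 -c "
from plant import ctrl; print(ctrl.close_job())"
```

```text
the job is handed in; nothing more can be done
None
```

The leaf was pushed from behind its underside over the spine and pressed flat on the -y side. The final camera fit shows the stand and groceries where they were, to within about 2 mm, and the job was handed in at about 13 s.

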